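# Sort the chin-rest spacer rings onto their posts

### The arm

A 6-joint arm with a two-finger parallel gripper is mounted at the origin on the work surface. World frame = base frame: x ahead of the robot, y to its left, z up, the work surface at z = 0. Lengths are in m, angles in degrees, forces in N, time in s.
With the tool pointing down it reaches from about 0.325 to 0.775 m from the base axis. Payload 5.5 kg.
Tool frame: the origin (TCP) lies at the centre of the arm's flange, where the gripper is bolted on; the fingertips stand 182 mm ahead of it and the grasp point (between the pads) lies 163 mm ahead of it; z points along the fingers, y is the direction in which the jaws open and shut (so a half turn about z gives the same grasp; the last joint's range is limited). The gripper opens to 88 mm and grips with 3 to 60 N. Pads are 20 mm wide; open, the fingers measure 115 mm over their backs; the gripper's body (75 mm by 178 mm) begins 61 mm behind the grasp point.
Start: joints at [-74.525, 5.22, 70.514, -0, 104.267, -3.249], TCP at [0.193, -0.568, 0.405] pointing down, gripper open.
Joint ranges: [-164.24, 164.24], [-49.07, 125.15], [9.68, 141.18], [-86.29, 266.29], [3.28, 154.24], [-151.56, 151.56]. Speed limits (degrees/s): [147.25, 147.25, 172.46, 180, 180, 180].

### API

Orientations are given as [roll, pitch, yaw] about the fixed x, y, z axes, in that order (R = Rz(yaw) Ry(pitch) Rx(roll)).
In Python, from station import r gives the robot as it stands. The module is installed in compiled form; this text tells all that it offers. Calls block until the motion is done:
- r.reach(position, orientation): joint-space move of the TCP to a pose.
- r.servo_line(position, rotation=None, speed=0.15): straight line of the TCP; rotation=None keeps the orientation; speed is the mean speed in m/s.
- r.move_joints(angles): joint-space move.
- r.let_go() and r.grab(squeeze=None): open the fingers fully, or close them until they stop; squeeze is the grip in N (None keeps the last).
- r.wait(seconds).
- r.inverse_kinematics(position, orientation): joint angles nearest the present ones, or None.
- r.sense(): the state.
- r.snapshot(name): name is "scene" or "top" or "wrist"; returns a dict with "frame" (480x640x3 uint8, red, green, blue), "fx", "fy", "cx", "cy" (pixels), "R" (3x3) and "t" (3): a world point X has camera coordinates R X + t. Camera axes: x right, y down, z forward; pixel columns grow to the right and rows downward; lengths in m; the calibration is good to about 2 mm. A picture is of the moment at which its call begins. There is no depth.
A pose or a line that the arm cannot do raises r.IKError and nothing moves.
- r.hand_in(): hands the job in, once; it reports no verdict.
The state is a dict: "clock": time; "joints": joint angles; "joint_vel": joint speeds; "joint_torque": joint torques, N m; "tcp_pos": TCP position; "orientation": TCP orientation; "contact_force": force on the tool from outside, world axes, zero at the start; "torque": the same for the moment, N m; "opening": finger opening in m.
Only numpy, scipy, OpenCV 4.12 (cv2) and the standard library are available. Lean on these libraries where they do the work, as an engineer would, in place of code of your own. Each camera call takes 0.05 s, during which the arm holds its last target. There are 200 camera calls.

### The job

The eye-testing machine's spacer rings have been left mixed up on the desk; sort them by colour onto the posts of their own stands, the blue stand first and then the orange, on each the wide ring at the bottom and the narrow one on top of it. Let go of each ring once it is on its post, then press it down firmly with the fingers for about half a second to feel that it lies flat, before adding the next ring. Leave the eye-drop bottle, the pen torch and the yellow ruler where they are, and take the hand away at the end.

Things in the scene. Friction and masses are not known exactly. Their poses are not given: they have to be found in the camera images.
- blue_stand: blue storage stand, fixed to the desk: a round blue base plate, diameter 84 mm, 12 mm high, with an upright round steel post in its middle, 16 mm in diameter and rising 28 mm above the plate (post top 40 mm above the desk, its last 4 mm tapering to 8 mm). Origin: centre of the underside, at desk height; z points up along the post.
- orange_stand: orange storage stand, fixed to the desk: a round orange base plate, diameter 84 mm, 12 mm high, with an upright round steel post in its middle, 16 mm in diameter and rising 28 mm above the plate (post top 40 mm above the desk, its last 4 mm tapering to 8 mm). Origin: centre of the underside, at desk height; z points up along the post.
- blue_wide_mid (a point): the wide blue spacer ring, loose, flat on the desk at the start: outer diameter 58 mm, bore 28 mm, 12 mm thick, both faces flat. Point: its centre, half-way up; z is its axis. Goes on the blue base plate, post through its bore (6 mm play all round); the post then stands 16 mm above its top, so press its face beside the post, e.g. fingers part open astride it; 6 N is plenty.
- blue_narrow_mid (a point): the narrow blue spacer ring, loose, flat on the desk at the start: outer diameter 44 mm, bore 28 mm, 12 mm thick, both faces flat. Point: its centre, half-way up; z is its axis. Goes on the blue post, on the wide blue ring (6 mm play all round); the post then stands 4 mm above its top, so press its face beside the post, e.g. fingers part open astride it; 6 N is plenty.
- orange_wide_mid (a point): the wide orange spacer ring, loose, flat on the desk at the start: outer diameter 58 mm, bore 28 mm, 12 mm thick, both faces flat. Point: its centre, half-way up; z is its axis. Goes on the orange base plate, post through its bore (6 mm play all round); the post then stands 16 mm above its top, so press its face beside the post, e.g. fingers part open astride it; 6 N is plenty.
- orange_narrow_mid (a point): the narrow orange spacer ring, loose, flat on the desk at the start: outer diameter 44 mm, bore 28 mm, 12 mm thick, both faces flat. Point: its centre, half-way up; z is its axis. Goes on the orange post, on the wide orange ring (6 mm play all round); the post then stands 4 mm above its top, so press its face beside the post, e.g. fingers part open astride it; 6 N is plenty.
- drop_bottle_mid (a point): bystander: small white eye-drop bottle with a green cap, standing, 28 mm in diameter and 58 mm high; point at its centre, half-way up. Not to be disturbed.
- pen_torch: bystander: aluminium pen torch with a black head lying on the desk, about 120 x 18 x 16 mm, long axis x; origin under its middle. Not to be disturbed.
- pd_ruler: bystander: flat yellow eye-distance ruler lying on the desk, 30 x 180 x 6 mm, long axis y; origin under its middle. Not to be disturbed.
Things that resemble listed ones, but are neither listed nor needed, are in the scene too. What is shaped like the part that bears blue_wide_mid but white is not meant. What is shaped like the part that bears orange_wide_mid but green is not meant.

How it is judged (in metres and radians):
On the way, in this order (a step that is already met when the one before it is completed fails the run):
1. the wide blue ring lies flat on the base plate of the blue stand, post through its bore, let go (horizontal distance between blue_wide_mid and blue_stand below 0.01 m and z of blue_wide_mid in the frame of blue_stand below 0.021 m and angle between the z axis of blue_wide_mid and the z axis of blue_stand, either way round below 0.1 rad and contact force between the fingers and blue_wide below 0.1 N), for 0.2 s.
2. the wide blue ring, lying there, is pressed down by the fingers with more than 2.5 N (horizontal distance between blue_wide_mid and blue_stand below 0.01 m and z of blue_wide_mid in the frame of blue_stand below 0.021 m and angle between the z axis of blue_wide_mid and the z axis of blue_stand, either way round below 0.1 rad and contact force between the fingers and blue_wide above 2 N and contact force between blue_wide and blue_stand above 2.5 N), for 0.1 s.
3. the narrow blue ring lies flat on the wide blue ring, post through its bore, let go (horizontal distance between blue_narrow_mid and blue_stand below 0.01 m and z of blue_narrow_mid in the frame of blue_stand below 0.033 m and angle between the z axis of blue_narrow_mid and the z axis of blue_stand, either way round below 0.1 rad and contact force between the fingers and blue_narrow below 0.1 N), for 0.2 s.
4. the narrow blue ring, lying there, is pressed down by the fingers with more than 2.5 N (horizontal distance between blue_narrow_mid and blue_stand below 0.01 m and z of blue_narrow_mid in the frame of blue_stand below 0.033 m and angle between the z axis of blue_narrow_mid and the z axis of blue_stand, either way round below 0.1 rad and contact force between the fingers and blue_narrow above 2 N and contact force between blue_narrow and blue_wide above 2.5 N), for 0.1 s.
5. the wide orange ring lies flat on the base plate of the orange stand, post through its bore, let go (horizontal distance between orange_wide_mid and orange_stand below 0.01 m and z of orange_wide_mid in the frame of orange_stand below 0.021 m and angle between the z axis of orange_wide_mid and the z axis of orange_stand, either way round below 0.1 rad and contact force between the fingers and orange_wide below 0.1 N), for 0.2 s.
6. the wide orange ring, lying there, is pressed down by the fingers with more than 2.5 N (horizontal distance between orange_wide_mid and orange_stand below 0.01 m and z of orange_wide_mid in the frame of orange_stand below 0.021 m and angle between the z axis of orange_wide_mid and the z axis of orange_stand, either way round below 0.1 rad and contact force between the fingers and orange_wide above 2 N and contact force between orange_wide and orange_stand above 2.5 N), for 0.1 s.
7. the narrow orange ring lies flat on the wide orange ring, post through its bore, let go (horizontal distance between orange_narrow_mid and orange_stand below 0.01 m and z of orange_narrow_mid in the frame of orange_stand below 0.033 m and angle between the z axis of orange_narrow_mid and the z axis of orange_stand, either way round below 0.1 rad and contact force between the fingers and orange_narrow below 0.1 N), for 0.2 s.
8. the narrow orange ring, lying there, is pressed down by the fingers with more than 2.5 N (horizontal distance between orange_narrow_mid and orange_stand below 0.01 m and z of orange_narrow_mid in the frame of orange_stand below 0.033 m and angle between the z axis of orange_narrow_mid and the z axis of orange_stand, either way round below 0.1 rad and contact force between the fingers and orange_narrow above 2 N and contact force between orange_narrow and orange_wide above 2.5 N), for 0.1 s.
At the end, for the whole second after the job is handed in: Each wide ring lies flat (within 0.1 rad) on the base plate of its own colour's stand and each narrow ring flat on the wide ring of its colour, within 10 mm of the post's axis and at most 3 mm above the fully seated height, all at rest (horizontal distance between each of blue_wide_mid, blue_narrow_mid and blue_stand below 0.01 m and z of blue_wide_mid in the frame of blue_stand below 0.021 m and angle between the z axis of each of blue_wide_mid, blue_narrow_mid and the z axis of blue_stand, either way round below 0.1 rad and linear speed of each of blue_wide, blue_narrow, orange_wide, orange_narrow below 0.02 m/s and z of blue_narrow_mid in the frame of blue_stand below 0.033 m and horizontal distance between each of orange_wide_mid, orange_narrow_mid and orange_stand below 0.01 m and z of orange_wide_mid in the frame of orange_stand below 0.021 m and angle between the z axis of each of orange_wide_mid, orange_narrow_mid and the z axis of orange_stand, either way round below 0.1 rad and z of orange_narrow_mid in the frame of orange_stand below 0.033 m); the robot touches nothing.
It fails at once if the eye-drop bottle is shifted by more than 30 mm (distance of drop_bottle_mid from where it was at the start of the episode above 0.03 m).
It fails at once if the pen torch is shifted by more than 30 mm (distance of pen_torch from where it was at the start of the episode above 0.03 m).
It fails at once if the yellow ruler is shifted by more than 30 mm (distance of pd_ruler from where it was at the start of the episode above 0.03 m).
It fails at once if the eye-drop bottle is tipped over (angle between drop_bottle_mid's own z axis and vertical above 0.5 rad).
It also fails if it takes over 144 s, if anything falls off the work surface, if the arm or the gripper's body presses on something with over 40 N, if the wrist force passes 120 N, or if a joint passes its speed limit or range.

## Working session

There is one attempt and no reset: what is moved stays moved. The work goes in short steps, each a Python script; the robot and the scene stay as the last script left them, time stands still between calls to the robot, and variables do not carry over. Pictures are saved under pics/ and viewed, about 12 in all and at most 16, crops included, and the job is handed in when it is done.

```bash
mkdir -p pics; python3 - <<'E'
from station import r
import cv2
for n in("scene","top"):
    s=r.snapshot(n); cv2.imwrite(f"pics/{n}0.png",s["frame"][:,:,::-1]); print(n,s["fx"],s["cx"],s["cy"],s["R"],s["t"])
print(r.sense())
E
```

```text
scene 489.43039615006126 316.36331502891545 243.3760590038806 [[-0.62716306  0.77886062  0.00652993]
 [ 0.56607027  0.46154415 -0.68303839]
 [-0.53500555 -0.42468005 -0.73035328]] [ 0.35455153 -0.30189665  1.46571543]
top 550.6132076602748 323.2703459538117 244.87642978374558 [[-0.02768374 -0.99940676  0.02048735]
 [-0.99844349  0.02665274 -0.04899222]
 [ 0.04841711 -0.02181175 -0.99858902]] [0.00582684 0.56105643 1.24216321]
{'clock': 0.1, 'joints': array([-7.45253441e+01,  5.25820732e+00,  7.05731843e+01, -2.48660099e-03,
        1.04266310e+02, -3.24851540e+00]), 'joint_vel': array([-0.06639385, -0.17329731, -0.14926227,  0.03625921, -0.01364633,
        0.01268056]), 'joint_torque': array([ 1.80611405e-03, -4.47859025e+01, -4.07569993e+01,  7.00609409e-02,
        2.84658687e-02, -1.23593018e-04]), 'tcp_pos': array([ 0.19260521, -0.5683027 ,  0.40364352]), 'orientation': array([-1.79902319e+02, -3.12934566e-03,  1.87225579e+01]), 'contact_force': array([-0.32109461,  0.05221675, -0.42309477]), 'torque': array([ 0.02202437, -0.00073586,  0.03700669]), 'opening': 0.08829884760199821}
```

View pics/top0.png

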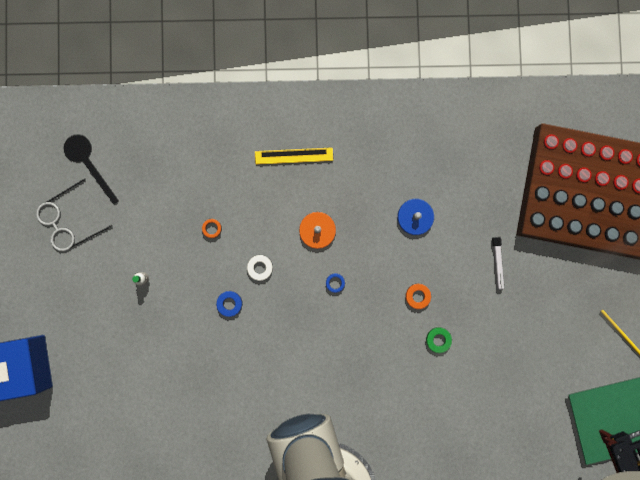

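View pics/scene0.png

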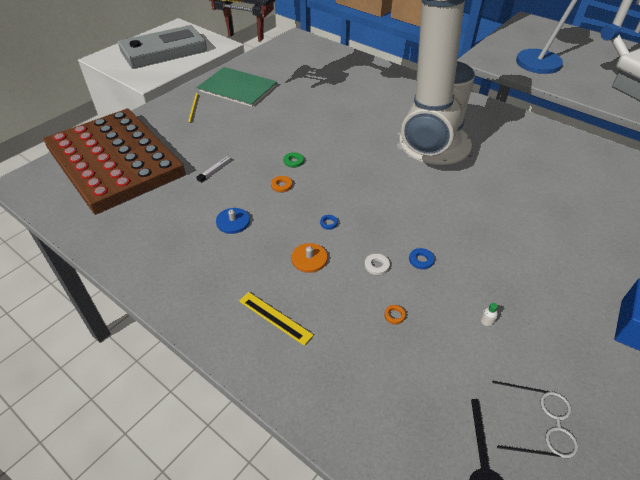

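Top view: blue wide ring (229,305), blue narrow (335,284), orange wide (418,297), orange narrow (211,229). The blue stand is at (416,217) and the orange stand at (317,230). Decoys are the white ring (259,268) and the green ring (438,341). Ruler (294,156), bottle (140,280) and torch (498,263) are the bystanders. Next I measure by colour mask and make one enlarged crop to confirm.

```bash
cat > h.py <<'E'
from station import r
import numpy as np, cv2
def ray(s,uv,z):
    R=np.array(s["R"]);t=np.array(s["t"]);c=-R.T@t
    d=R.T@np.array([(uv[0]-s["cx"])/s["fx"],(uv[1]-s["cy"])/s["fy"],1.])
    return c+d*(z-c[2])/d[2]
def proj(s,X):
    p=np.array(s["R"])@np.array(X)+s["t"]; return np.array([s["fx"]*p[0]/p[2]+s["cx"],s["fy"]*p[1]/p[2]+s["cy"]])
HUE={"blue":(105,128),"orange":(3,16)}
def blobs(s,col,z=0.012,dmin=.035,dmax=.1):
    "hull-centroid position (at height z) and equivalent diameter of each blob of the colour"
    h=cv2.cvtColor(s["frame"],cv2.COLOR_RGB2HSV); lo,hi=HUE[col]
    m=cv2.inRange(h,(lo,140,60),(hi,255,255)); out=[]
    for c in cv2.findContours(m,cv2.RETR_EXTERNAL,cv2.CHAIN_APPROX_NONE)[0]:
        if len(c)<20: continue
        hu=cv2.convexHull(c); M=cv2.moments(hu)
        if M["m00"]<50: continue
        P=np.array([ray(s,p[0],z)[:2] for p in hu],np.float32)
        uv=(M["m10"]/M["m00"],M["m01"]/M["m00"])
        D=2*np.sqrt(cv2.contourArea(P)/np.pi)
        if dmin<D<dmax: out.append((ray(s,uv,z)[:2],D,uv))
    return out
E
python3 - <<'E'
from h import *
for n in("top","scene"):
    s=r.snapshot(n)
    for c in HUE:
        for p,D,uv in blobs(s,c,.010): print(n,c,p.round(4),round(D,4),np.round(uv,1),"reach",np.hypot(*p).round(3))
    if n=="top":
        cv2.imwrite("pics/crop1.png",cv2.resize(s["frame"][190:360,195:455,::-1],None,fx=3,fy=3,interpolation=cv2.INTER_CUBIC))
        for k,uv,z in(("bottle",(140,279),.03),("torch",(497,264),.01),("ruler",(294,156),.006),("white",(259,268),.01),("green",(438,341),.01)): print(k,ray(s,uv,z)[:2].round(3))
E
```

```text
top blue [0.4336 0.2083] 0.0557 [228.9 303.6] reach 0.481
top blue [ 0.474  -0.0336] 0.0413 [334.9 282.8] reach 0.475
top blue [ 0.6207 -0.2233] 0.0818 [415.4 216.6] reach 0.66
top orange [ 0.4385 -0.2227] 0.0564 [418. 296.] reach 0.492
top orange [0.6063 0.2453] 0.0423 [211.1 228.1] reach 0.654
top orange [0.596  0.0036] 0.0827 [317.1 229.8] reach 0.596
bottle [0.495 0.402]
torch [ 0.507 -0.408]
ruler [0.769 0.052]
white [0.512 0.138]
green [ 0.335 -0.265]
scene blue [0.3066 0.6336] 0.0886 [629.4 318.4] reach 0.704
scene blue [0.4362 0.2084] 0.0594 [421.2 258.2] reach 0.483
scene blue [ 0.4766 -0.0332] 0.0452 [328.4 221.6] reach 0.478
scene blue [ 0.624  -0.2209] 0.0858 [232.5 220.3] reach 0.662
scene blue [-0.3907 -0.0253] 0.0919 [485.5  85.4] reach 0.392
scene orange [0.6077 0.2451] 0.0449 [394.5 314. ] reach 0.655
scene orange [0.5986 0.0048] 0.0859 [309.  257.3] reach 0.599
scene orange [ 0.4417 -0.2217] 0.0608 [281.  183.5] reach 0.494
```

View pics/crop1.png

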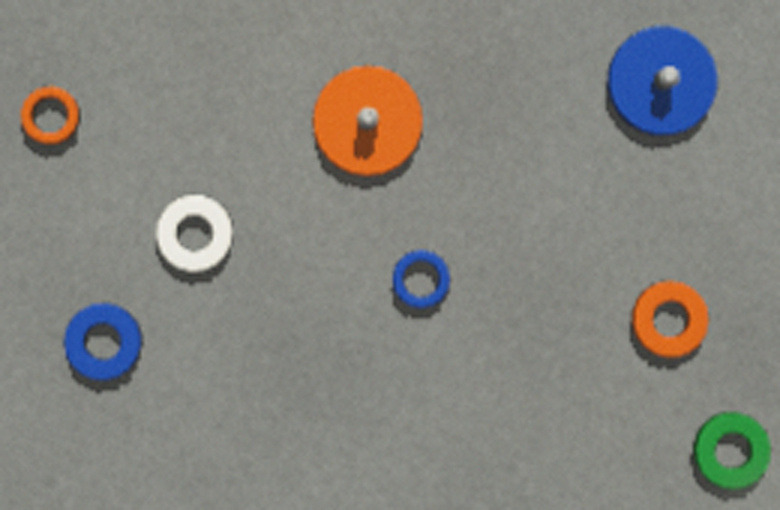

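Crop confirms the identities: blue rings wide (102,342) and narrow (421,281), orange rings wide (670,320) and narrow (50,116). The white (194,234) and green (732,450) rings are the decoys. The two cameras agree to 3 mm and the diameters match. I use the mean of both views and start with the wide blue ring, with a wrist look at ring and stand on the way.

```bash
cat >> h.py <<'E'
YAW=90; O=[180,0,YAW]; HI=.30; TIP=.182
P={"bw":(.4349,.2084),"bn":(.4753,-.0334),"ow":(.4401,-.2222),"on":(.607,.2452),"bs":(.6224,-.2221),"os":(.5973,.0042)}
def look(name,xy,col,z=.012,save=None):
    s=r.snapshot("wrist")
    if save: cv2.imwrite(f"pics/{save}.png",s["frame"][:,:,::-1])
    for p,D,uv in blobs(s,col,z):
        if np.hypot(*(p-xy))<.03: print("wrist",name,p.round(4),"expected",xy,"D",round(D,4),np.round(uv))
    return s
def pick(k):
    x,y=P[k]; r.servo_line([x,y,TIP+.003],speed=.12); r.grab(15); print("open",r.sense()["opening"])
    r.servo_line([x,y,HI],speed=.2)
def lower(x,y,z):
    f0=r.sense()["contact_force"]; zz=r.sense()["tcp_pos"][2]
    while zz>z+1e-6:
        zz=max(z,zz-(.05 if zz-z>.08 else .006)); r.servo_line([x,y,zz],speed=.1)
        f=r.sense()["contact_force"]-f0
        if np.linalg.norm(f)>8: print("STOP force",f.round(1),"z",zz); return False
    print("lowered, df",f.round(1)); return True
E
python3 - <<'E'
from h import *
r.reach([*P["bw"],HI],O); print(r.sense()["clock"])
look("bw",P["bw"],"blue",save="w1")
pick("bw"); s=r.sense(); print(s["clock"],s["joints"].round(0),s["contact_force"].round(1))
r.reach([*P["bs"],HI],O); look("bs",P["bs"],"blue",save="w2"); print(r.sense()["clock"])
E
python3 -c "
import cv2;cv2.imwrite('pics/w12.png',cv2.hconcat([cv2.resize(cv2.imread(f'pics/w{i}.png'),(400,300)) for i in(1,2)]))"
```

```text
3.0833
wrist bw [0.4336 0.2107] expected (0.4349, 0.2084) D 0.0563 [316. 243.]
open 0.05655250559949208
5.5583 [ 22. -13.  99.  -0.  94.  22.] [-0.2  0.4 -1. ]
7.325
```

View pics/w12.png

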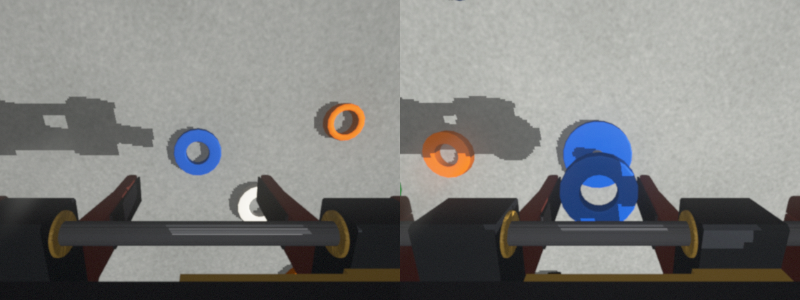

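Left half (over ring): the blue wide ring is at (198,152) and matches to about 2 mm. Right half: the ring is held between the fingers at (598,190), with the blue plate behind it at (597,152). Opening 56.6 mm fits the 58 mm ring. Now lower, release and check.

```bash
python3 - <<'E'
from h import *
s=r.snapshot("wrist"); print("bore at",ray(s,(318,306),.127).round(4),"tcp",r.sense()["tcp_pos"].round(4))
x,y=P["bs"]
if lower(x,y,TIP+.016):
    r.let_go(); r.wait(.2); r.servo_line([x,y,HI],speed=.2)
print(r.sense()["clock"])
r.reach([x,y-.05,.35],O)
s=r.snapshot("wrist"); cv2.imwrite("pics/w3.png",s["frame"][:,:,::-1]); t=r.snapshot("top")["frame"]
u,v=map(int,proj(s,[x,y,.02])); print(u,v)
a=cv2.resize(s["frame"][max(0,v-90):v+90,max(0,u-90):u+90],(360,360)); b=cv2.resize(t[185:245,385:445],(360,360),interpolation=cv2.INTER_CUBIC)
cv2.imwrite("pics/c3.png",cv2.hconcat([a,b])[:,:,::-1])
E
```

```text
bore at [ 0.6227 -0.218   0.127 ] tcp [ 0.6226 -0.2207  0.3004]
lowered, df [0.1 0.7 0. ]
11.7917
318 174
```

View pics/c3.png

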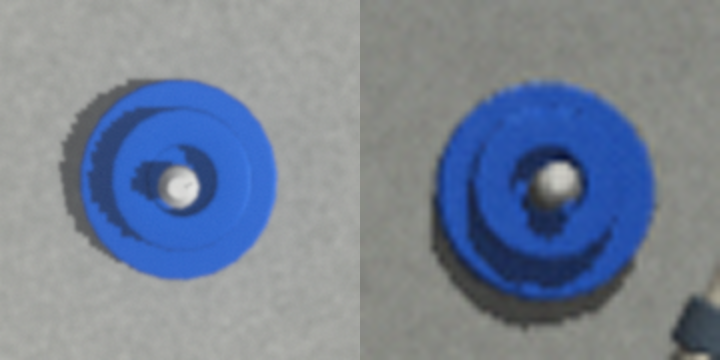

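The ring lies flat around the post and roughly concentric in both views (left post (180,187) inside bore, right post (558,182)). Now press beside the post with closed fingers, force-guarded.

```bash
cat >> h.py <<'E'
def press(k,ztop,off=.020):
    x,y=P[k]; y+=off; r.grab(10); r.servo_line([x,y,TIP+ztop+.03],speed=.2); r.servo_line([x,y,TIP+ztop+.004],speed=.08); r.wait(.15)
    f0=r.sense()["contact_force"][2]; z=TIP+ztop+.004; f=0
    while z>TIP+ztop-.006:
        z-=.0005; r.servo_line([x,y,z],speed=.02); f=r.sense()["contact_force"][2]-f0
        if f>5: break
    r.wait(.5); e=r.sense(); print("press F",round(f,1),round(e["contact_force"][2]-f0,1),"z cmd",round(z-TIP,4),"tip",(e["tcp_pos"][2]-TIP).round(4))
    r.servo_line([x,y,HI],speed=.2); r.let_go()
def place(k,st,zb,save=None):
    x,y=P[k]; r.reach([x,y,HI],O); pick(k)
    x,y=P[st]; r.reach([x,y,HI],O); r.wait(.1)
    ok=lower(x,y,TIP+zb+.004)
    if ok: r.let_go(); r.wait(.25); r.servo_line([x,y,HI],speed=.2)
    print("clock",r.sense()["clock"]); return ok
def check(st,name):
    x,y=P[st]; r.reach([x,y-.05,.35],O); s=r.snapshot("wrist"); t=r.snapshot("top")
    u,v=map(int,proj(s,[x,y,.02])); u2,v2=map(int,proj(t,[x,y,.02]))
    a=cv2.resize(s["frame"][v-90:v+90,u-90:u+90],(360,360)); b=cv2.resize(t["frame"][v2-30:v2+30,u2-30:u2+30],(360,360),interpolation=cv2.INTER_CUBIC)
    cv2.imwrite(f"pics/{name}.png",cv2.hconcat([a,b])[:,:,::-1])
E
python3 - <<'E'
from h import *
press("bs",.024); print(r.sense()["clock"])
if place("bn","bs",.024): check("bs","c4")
E
```

```text
press F 5.4 4.5 z cmd 0.0235 tip 0.0243
19.8083
open 0.043465773929871526
lowered, df [-0.5  0.3  0.5]
clock 28.425
```

View pics/c4.png

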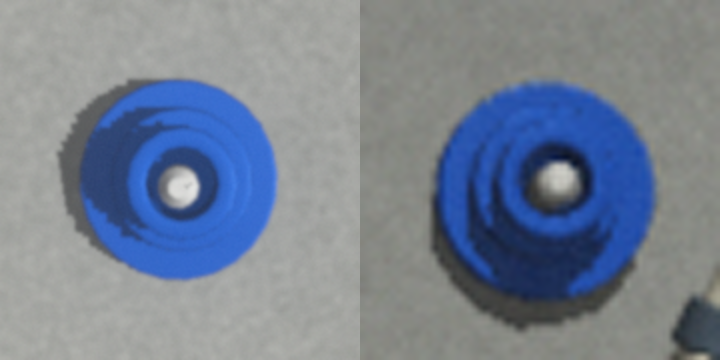

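Both blue rings are seated: the narrow ring is concentric at (182,182), post inside. The press reached 4.5–5.4 N at the expected height. Continuing with the narrow blue press and the wide orange ring.

```bash
python3 - <<'E'
from h import *
press("bs",.036); print(r.sense()["clock"])
if place("ow","os",.012): check("os","c5")
E
```

```text
press F 5.4 5.3 z cmd 0.0355 tip 0.0363
36.325
open 0.05605023149115349
lowered, df [ 0.6 -0.5 -0.2]
clock 45.1583
```

View pics/c5.png

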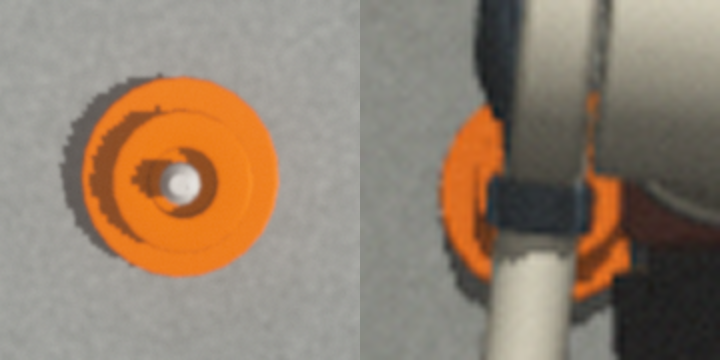

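The wrist view (left) shows the wide orange ring flat and centred on the post (182,182); the arm hides the top view. Now press it, add the narrow orange ring and check.

```bash
python3 - <<'E'
from h import *
press("os",.024); print(r.sense()["clock"])
if place("on","os",.024): check("os","c6")
E
```

```text
press F 5.7 5.5 z cmd 0.0235 tip 0.0243
53.175
open 0.042634735058731714
lowered, df [-1.1 -0.3 -0.3]
clock 61.8
```

View pics/c6.png

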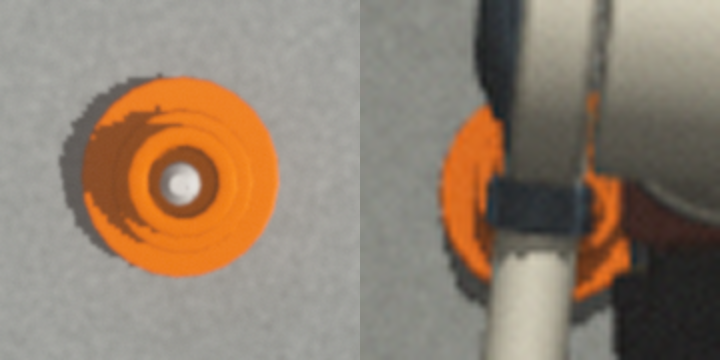

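The narrow orange ring is seated and concentric (183,183). Final press, then take the hand away and look.

```bash
python3 - <<'E'
from h import *
press("os",.036); r.reach([.193,-.568,.405],[180,0,18.7]); r.wait(.5)
t=r.snapshot("top"); cv2.imwrite("pics/t7.png",cv2.resize(t["frame"][130:320,110:520,::-1],None,fx=1.9,fy=1.9,interpolation=cv2.INTER_CUBIC)); print(r.sense()["clock"])
E
```

```text
press F 5.9 5.3 z cmd 0.0355 tip 0.0362
72.8167
```

View pics/t7.png

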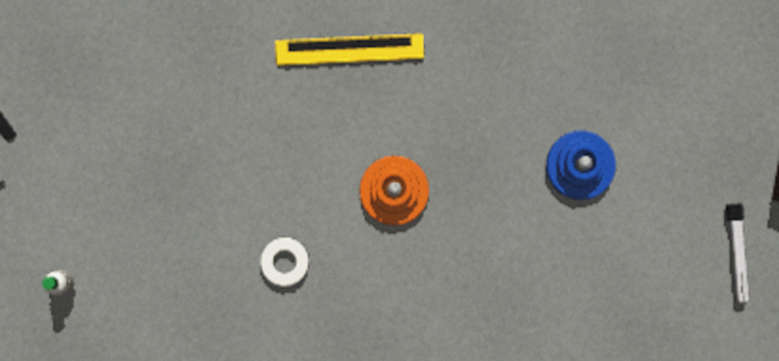

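Both stacks are complete (orange (394,190), blue (582,165)). The ruler, bottle and torch are where they were, and the hand is clear.

```bash
python3 -c "
from station import r
r.hand_in()"
```

```text
the job is handed in; nothing more can be done
```

All four rings are on their own stands, blue first and then orange, each with the wide ring at the bottom and the narrow one on top. The job is handed in; no verdict is reported.

- **Placing:** I let go of each ring before pressing it. No lowering met more than about 1.2 N of contact, so no ring caught on a post.
- **Pressing:** I pressed each ring beside the post with closed fingers rather than part-open ones astride it, for 0.5 s at about 4.5–5.9 N. The fingertips stopped within 0.5 mm of the seated height each time.
- **Last pictures:** Both stacks look concentric on their posts. The bottle, torch and ruler look unmoved, and the hand is clear. The job took about 73 s of the 144 s allowed.
- **Checks that disagreed or fell short:** The cameras disagreed by 2–3 mm, inside the 6 mm play. The arm hid the orange stand from the top camera during the two checks while stacking there, so those relied on the wrist camera until the final top view.

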